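Fit the stage plate and bring the dish onto it

TASK

Make the stereo-microscope light base ready for viewing, pushing with the fingertips only: gently slide the black round stage plate across the top of the base until it drops into its seat and lies flush, then slide the small closed dish along the base onto the plate, to its middle. Do not grip or lift anything, and leave the forceps and the dropper bottle on the base where they are.

Things in the scene. Friction and masses are not known exactly. Their poses are not given: they have to be found in the camera images.
- light_base: White flat light base of a stereo microscope, fixed to the bench: 250 mm deep (x) by 340 mm wide (y), flat top 40 mm above the bench. Origin: middle of its underside; +x points to its rear, away from the side with the dimmer wheel; it may be turned up to 0.4 rad about vertical.
- seat (a point): Centre of the floor of the round stage-plate seat in the top of the light base, 20 mm in front of the base's middle; axes as the base. The seat is a flat-bottomed recess 86 mm in diameter and 6 mm deep (floor 34 mm, rim 40 mm above the bench) with straight walls, a white window in its floor and a finger notch 22 mm wide, 15 mm long and equally deep at its front (-x) edge.
- plate: Loose plain black stage plate, a flat plastic disc 84 mm in diameter and 6 mm thick, about 60 g (0.04 to 0.08 kg). Origin: centre of its underside. It starts lying flat on the base's top, left or right of the seat, its centre 90 to 125 mm from the seat's centre. Once seated its top is level with the top of the base.
- dish: Loose closed clear culture dish with a honey-coloured filling, a flat cylinder 60 mm in diameter and 15 mm high, about 40 g. Origin: centre of its underside. It starts on the base's top on the other side of the seat from the plate, 90 to 125 mm from the seat's centre.
- forceps: Steel forceps, 108 mm long, 13 mm wide, 10 mm high, lying loose on the rear strip of the base's top. Origin: middle of the underside; x along the length. To be left alone.
- dropper: Small amber dropper bottle with a black cap, 25 mm in diameter, 60 mm high, standing loose on the rear strip of the base's top. Origin: centre of the underside. To be left alone.
Mind the look-alikes: they are no part of the job. What is shaped like the dish but purple or red is not meant.

How it is judged (in metres and radians):
On the way, in this order (a step that is already met when the one before it is completed fails the run):
1. the stage plate has dropped into its seat and lies flat on its floor (horizontal distance between plate and seat below 0.003 m and z of plate in the frame of seat below 0.0015 m and angle between plate's own z axis and vertical below 0.03 rad), for 0.3 s.
2. the dish stands on the middle of the seated plate (horizontal distance between dish and plate below 0.01 m and z of plate in the frame of seat below 0.0015 m), for 0.2 s.
At the end, for the whole second after the job is handed in: The plate lies flat on the floor of its seat (centre within 3 mm of the seat's, within 1.5 mm of the floor, level within 0.03 rad); the dish stands upright on the plate with its centre within 10 mm of the plate's; both at rest and released (all of step 2 and horizontal distance between plate and seat below 0.003 m and angle between plate's own z axis and vertical below 0.03 rad and z of dish in the frame of plate between 0.004 and 0.0085 m and angle between dish's own z axis and vertical below 0.05 rad and linear speed of each of plate, dish below 0.02 m/s); the robot touches nothing.
It fails at once if the plate is lifted or turned over (height (world z) of plate above 0.048 m or angle between plate's own z axis and vertical above 0.4 rad).
It fails at once if the dish is lifted or tipped (height (world z) of dish above 0.048 m or angle between dish's own z axis and vertical above 0.3 rad).
It fails at once if the plate or the dish falls off the base (height (world z) of any of plate, dish below 0.02 m).
It fails at once if the plate (over 30 N) or the dish (over 20 N) is pressed or squeezed hard (contact force between the fingers and plate above 30 N or contact force between the fingers and dish above 20 N).
It fails at once if the forceps or the dropper bottle are moved by more than 15 mm, or the bottle is knocked over (distance of any of forceps, dropper from where it was at the start of the episode above 0.015 m or angle between dropper's own z axis and vertical above 0.3 rad).
It also fails if it takes over 64 s, if anything falls off the work surface, if the arm or the gripper's body presses on something with over 40 N, if the wrist force passes 120 N, or if a joint passes its speed limit or range.

ROBOT

A 6-joint arm with a two-finger parallel gripper is mounted at the origin on the work surface. World frame = base frame: x ahead of the robot, y to its left, z up, the work surface at z = 0. Lengths are in m, angles in degrees, forces in N, time in s.
With the tool pointing down it reaches from about 0.375 to 0.9 m from the base axis. Payload 3.1 kg.
Tool frame: the origin (TCP) lies at the very end of the fingers, on their centre line; the grasp point (between the pads) lies 19 mm behind it; z points along the fingers, x is the direction in which the jaws open and shut, and the axes are right-handed (so a half turn about z gives the same grasp; the last joint's range is limited). The gripper opens to 87 mm and grips with 3 to 60 N. Pads are 19 mm wide; open, the fingers measure 117 mm over their backs; the gripper's body (75 mm by 190 mm) begins 51 mm behind the grasp point.
Start: joints at [-83.337, 30.224, 82.088, -0, 67.689, -10.227], TCP at [0.182, -0.598, 0.223] pointing down, gripper open.
Joint ranges: [-176.69, 176.69], [-43.24, 126.21], [12.49, 139.97], [-82, 262], [0, 151.66], [-163.58, 163.58]. Speed limits (degrees/s): [159.86, 159.86, 180, 180, 180, 180].

INTERFACE

Orientations are given as a 3x3 rotation matrix whose columns are the frame's x, y, z axes.
In Python, from rig import read_state, capture, bot gives the robot as it stands.
- The arm moves only by the shell command python3 -m crank 'ROWS' [OPENING]. ROWS is JSON, a list of rows, each a list of 2 entries, a list of its own where there are three numbers: the shift along the tool's x, y, z in cm, then the turn, a rotation vector about the tool's x, y, z in rad. In form: [[[dx, dy, dz], [wx, wy, wz]], ...]. A call has 1 to 12 rows; each row shifts and turns the commanded pose from where the row before left it, along the tool's axes as they then stand; what a row does not reach is not made up. A row lasts 1/10 s, in which the tool goes at most 50 mm and 8.59 degrees, less where a joint would pass 70% of its speed; a pose out of reach is approached as far as the arm can. A call with a gripper value outside its range is refused whole. OPENING is the closure, from -1 (fully open) to 1 (shut), set as the call begins (- or left out, the last holds). The fingers move at their own pace and stop on an object; the grip force is fixed at half the most. Time passes only in rows, so rows that do not move let the fingers close. It gives the time, the measured TCP pose, the force and the opening at its end, in the units of the state.
- read_state(): the state, without advancing time (a new reading comes with each control period).
- capture(name): name is "scene" or "side" or "wrist"; returns a dict with "pixels" (384x512x3 uint8, red, green, blue), "camera_matrix" (3x3 intrinsics, pixels), "R" (3x3) and "t" (3): a world point X has camera coordinates R X + t. Camera axes: x right, y down, z forward; pixel columns grow to the right and rows downward; lengths in m; the calibration is good to about 2 mm. A picture is of the moment at which its call begins. There is no depth.
- bot.hand_in(): hands the job in, once; it reports no verdict.
The state is a dict: "time_s": time; "joint_positions": joint angles; "qvel": joint speeds; "tau": joint torques, N m; "position": TCP position; "tcp_rot": TCP orientation; "force": force on the tool from outside, world axes, zero at the start; "moment": the same for the moment, N m; "opening": opening from 0.0 (shut) to 1.0 (fully open).
Only numpy, scipy, OpenCV 4.12 (cv2) and the standard library are available. Lean on these libraries where they do the work, as an engineer would, in place of code of your own. Each camera call takes 0.05 s, during which the arm holds its last target.

## Working session

There is one attempt and no reset: what is moved stays moved. The work goes in short steps, Python scripts to look and compute and a shell command to move; the robot and the scene stay as the last step left them, time stands still between calls to the robot, and variables do not carry over. Pictures are saved under pics/ and viewed, and the job is handed in when it is done.

```bash
ls; mkdir -p pics; python3 - <<'E'
from rig import read_state, capture, bot
import cv2
s=read_state(); print(s)
for n in ["scene","side","wrist"]:
    c=capture(n); cv2.imwrite(f"pics/{n}0.png",cv2.cvtColor(c["pixels"],cv2.COLOR_RGB2BGR)); print(n,c["camera_matrix"],c["R"],c["t"])
E
```

```text
pics
{'time_s': 0.0, 'joint_positions': array([-8.33361346e+01,  3.02778878e+01,  8.21559704e+01,  2.00682815e-04,
        6.76914585e+01, -1.02269670e+01]), 'qvel': array([-0.03566082,  0.00224682, -0.02946567,  0.08023271,  0.10995769,
       -0.00367112]), 'tau': array([-9.05325596e-04, -4.40039384e+01, -1.76589400e+01,  6.32767123e-02,
        5.80600917e-02, -1.43519219e-04]), 'position': array([ 0.18153853, -0.59728083,  0.22158553]), 'tcp_rot': array([[ 2.90547551e-01, -9.56860522e-01, -2.50592347e-04],
       [-9.56858135e-01, -2.90547395e-01,  2.17278794e-03],
       [-2.15186395e-03, -3.91516889e-04, -9.99997608e-01]]), 'force': array([ 0.79650356, -0.70714233,  0.32777431]), 'moment': array([ 0.01904459, -0.02552193, -0.0160736 ]), 'opening': 0.9963211548004631}
scene [[371.07108854   0.         255.17937205]
 [  0.         371.07108854 189.25797395]
 [  0.           0.           1.        ]] [[-0.28534444  0.95835729 -0.01139559]
 [ 0.71024929  0.20345869 -0.6739069 ]
 [-0.64352506 -0.2003893  -0.73872839]] [ 0.11760361 -0.3427491   1.05633322]
side [[433.77468727   0.         254.81296839]
 [  0.         433.77468727 192.07801259]
 [  0.           0.           1.        ]] [[ 0.82774551 -0.56107036 -0.00611799]
 [-0.30476978 -0.44041766 -0.84448071]
 [ 0.47111862  0.70087969 -0.53555103]] [-0.44246702  0.23629253  0.48559649]
wrist [[295.29688518   0.         252.40459608]
 [  0.         295.29688518 186.18369662]
 [  0.           0.           1.        ]] [[ 2.90451612e-01 -9.56889351e-01 -7.94999209e-04]
 [-9.25994163e-01 -2.81282988e-01  2.51822736e-01]
 [-2.41190114e-01 -7.24061549e-02 -9.67773051e-01]] [-0.62521886 -0.03051521  0.38827481]
```

View pics/scene0.png

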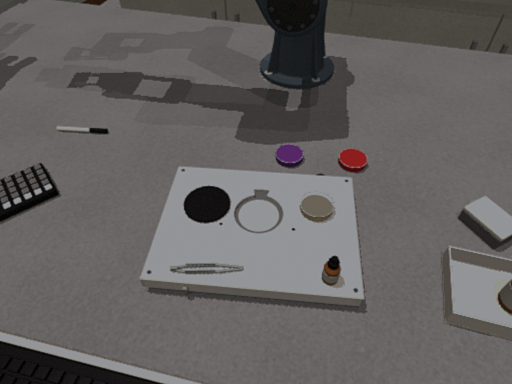

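View pics/side0.png

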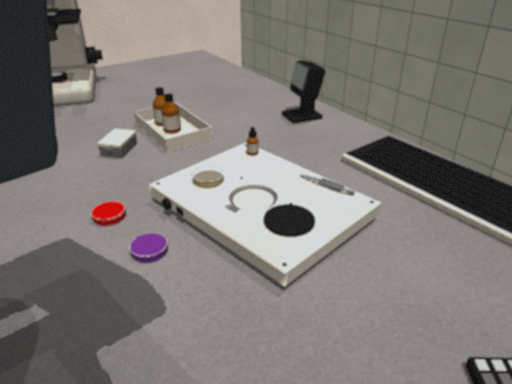

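View pics/wrist0.png

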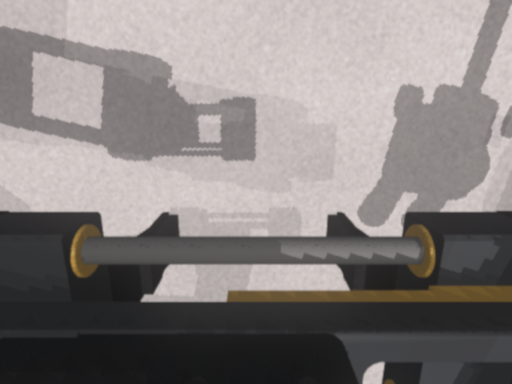

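The scene view has the plate (black, 207,204), the seat (259,213) with its notch (261,193), and the dish (honey, 317,207). The forceps are at (207,268) and the dropper at (332,270). Possible confusions:
- **Dish:** the purple disc (289,155) and the red disc (353,160) are look-alikes. I choose the honey one on the base.
- **Plate:** it is the only black disc, and the keyboard and keypad aren't discs.

Next I'll take a close crop and measure.

```bash
cat > h.py <<'E'
import numpy as np, cv2
from rig import read_state, capture, bot
def ray(c,uv):
    K,R,t=c["camera_matrix"],np.array(c["R"]),np.array(c["t"])
    d=R.T@np.linalg.solve(K,np.array([uv[0],uv[1],1.0])); o=-R.T@t
    return o,d
def onz(c,uv,z):
    o,d=ray(c,uv); return o+d*(z-o[2])/d[2]
def tri(c1,u1,c2,u2):
    A=[];b=[]
    for c,u in((c1,u1),(c2,u2)):
        o,d=ray(c,u); d=d/np.linalg.norm(d); P=np.eye(3)-np.outer(d,d); A.append(P); b.append(P@o)
    return np.linalg.solve(A[0]+A[1],b[0]+b[1])
def proj(c,X):
    p=c["camera_matrix"]@(np.array(c["R"])@np.array(X)+np.array(c["t"])); return p[:2]/p[2]
def contours(mask,amin=80):
    cs,_=cv2.findContours(mask.astype(np.uint8),cv2.RETR_EXTERNAL,cv2.CHAIN_APPROX_NONE)
    return [c for c in cs if cv2.contourArea(c)>amin]
def circ(c,cnt,z):
    P=np.array([onz(c,p[0],z)[:2] for p in cnt]); A=np.c_[2*P,np.ones(len(P))]
    s=np.linalg.lstsq(A,(P**2).sum(1),rcond=None)[0]; r=np.sqrt(s[2]+s[:2]@s[:2]); 
    return s[:2],r,np.std(np.linalg.norm(P-s[:2],axis=1)-r)
E
python3 - <<'E'
from h import *
cs=capture("scene"); cd=capture("side")
for n,c,box in(("s",cs,(140,140,380,310)),("d",cd,(140,110,390,290))):
    im=cv2.cvtColor(c["pixels"],cv2.COLOR_RGB2BGR); x0,y0,x1,y1=box
    cv2.imwrite(f"pics/crop_{n}.png",cv2.resize(im[y0:y1,x0:x1],None,fx=3,fy=3,interpolation=cv2.INTER_CUBIC))
    hsv=cv2.cvtColor(im,cv2.COLOR_BGR2HSV)
    m=np.zeros(im.shape[:2],bool); m[y0:y1,x0:x1]=True
    for nm,mask in (("black",(hsv[...,2]<50)&m),("honey",(hsv[...,1]>45)&(hsv[...,2]>90)&(hsv[...,0]>8)&(hsv[...,0]<32)&m)):
        for k in contours(mask):
            M=cv2.moments(k); print(n,nm,cv2.contourArea(k),M["m10"]/M["m00"],M["m01"]/M["m00"],[ (z,*map(lambda v:np.round(v,4),circ(c,k,z))) for z in(.046,.05,.055)])
E
```

```text
s black 103.0 333.210355987055 262.8268608414239 [(0.046, array([0.6318, 0.1926]), np.float64(0.0099), np.float64(0.0016)), (0.05, array([0.6343, 0.1924]), np.float64(0.0098), np.float64(0.0016)), (0.055, array([0.6376, 0.1922]), np.float64(0.0097), np.float64(0.0015))]
s black 1248.5 206.58403417434255 203.96942998264583 [(0.046, array([ 0.5733, -0.0418]), np.float64(0.0407), np.float64(0.0008)), (0.05, array([ 0.5763, -0.0401]), np.float64(0.0404), np.float64(0.0008)), (0.055, array([ 0.5801, -0.038 ]), np.float64(0.04), np.float64(0.0008))]
s honey 267.5 314.1682242990654 202.73956386292832 [(0.046, array([0.5203, 0.1426]), np.float64(0.0197), np.float64(0.0035)), (0.05, array([0.5238, 0.1428]), np.float64(0.0196), np.float64(0.0034)), (0.055, array([0.5281, 0.1431]), np.float64(0.0194), np.float64(0.0034))]
d black 1081.5 288.8549853598397 220.1872399445215 [(0.046, array([ 0.5697, -0.0459]), np.float64(0.0388), np.float64(0.0008)), (0.05, array([ 0.5662, -0.0502]), np.float64(0.0384), np.float64(0.0008)), (0.055, array([ 0.5618, -0.0555]), np.float64(0.038), np.float64(0.0008))]
[... 389 characters left out ...]
.0051)), (0.05, array([0.8557, 0.2744]), np.float64(0.0386), np.float64(0.005)), (0.055, array([0.8477, 0.265 ]), np.float64(0.0381), np.float64(0.005))]
d honey 277.0 207.91756919374248 179.58724428399518 [(0.046, array([0.5243, 0.1398]), np.float64(0.024), np.float64(0.0058)), (0.05, array([0.5212, 0.1337]), np.float64(0.0238), np.float64(0.0058)), (0.055, array([0.5174, 0.1261]), np.float64(0.0235), np.float64(0.0057))]
d honey 126.0 169.80820105820104 113.28306878306879 [(0.046, array([0.5979, 0.4812]), np.float64(0.0285), np.float64(0.0059)), (0.05, array([0.5941, 0.4718]), np.float64(0.0282), np.float64(0.0059)), (0.055, array([0.5893, 0.4601]), np.float64(0.0279), np.float64(0.0058))]
```

View pics/crop_s.png

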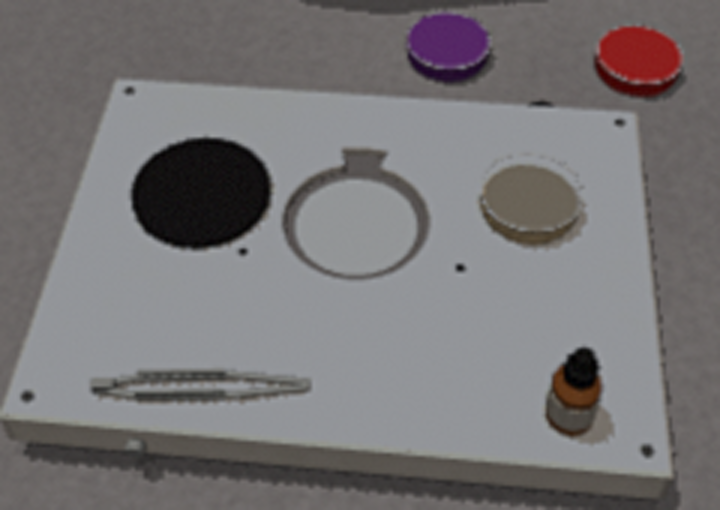

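View pics/crop_d.png

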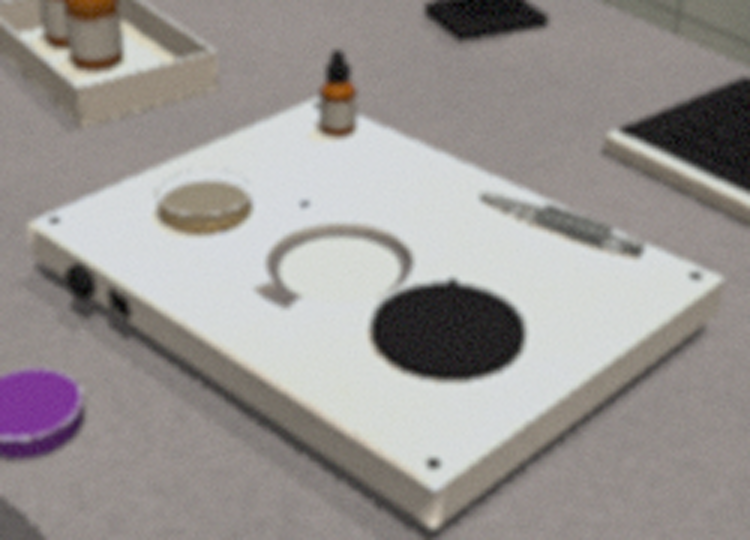

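The crops show the black plate on the -y side, the empty seat between, and the honey dish on the +y side. Purple and red stay out. Next I'll measure the base frame from its top corners, screws and seat ring in both views.

```bash
python3 - <<'E'
from h import *
cs=capture("scene"); cd=capture("side")
f=lambda x,y,o:(o[0]+(x+.5)/3-.5,o[1]+(y+.5)/3-.5)
S=lambda x,y:f(x,y,(140,140)); D=lambda x,y:f(x,y,(140,110))
pts={"screwFR":(S(129,91),D(433,464)),"screwFL":(S(620,122),D(55,220)),"screwRR":(S(27,396),D(696,275)),
"cornFR":(S(115,80),D(437,490)),"seat":(S(356,222),D(340,262)),"dropperbase":(S(572,425),D(338,130)),"forL":(S(310,384),D(485,197)),"forR":(S(92,384),D(641,252)),
"plate":(S(201,192),D(447,331)),"dishtop":(S(530,190),D(203,190)),"notchL":(S(344,150),D(258,287)),"dotL":(S(460,267),D(305,204))}
for k,(a,b) in pts.items():
    print(k,tri(cs,a,cd,b).round(4),onz(cs,a,.04).round(4)[:2],onz(cd,b,.04).round(4)[:2])
for k,a in {"screwRL":S(647,450),"c1":S(640,113),"c2":S(672,482),"c3":S(8,418)}.items(): print(k,onz(cs,a,.04).round(4))
E
```

```text
screwFR [ 0.5025 -0.1212  0.0403] [ 0.5021 -0.1212] [ 0.5028 -0.1212]
screwFL [0.4448 0.1892 0.0413] [0.4423 0.1899] [0.4458 0.1897]
screwRR [ 0.7244 -0.0794  0.0409] [ 0.7237 -0.0796] [ 0.7258 -0.0788]
cornFR [ 0.4942 -0.1352  0.0388] [ 0.4951 -0.1344] [ 0.4935 -0.1363]
seat [0.5654 0.0515 0.0388] [0.566  0.0521] [0.5645 0.0495]
dropperbase [0.6601 0.1938 0.0377] [0.6615 0.1936] [0.6576 0.1904]
forL [0.679  0.0585 0.0426] [0.6761 0.0592] [0.6827 0.0599]
forR [ 0.7107 -0.0483  0.0453] [ 0.7078 -0.0502] [ 0.7175 -0.0431]
plate [ 0.5717 -0.043   0.0425] [ 0.5697 -0.0439] [ 0.5739 -0.0405]
dishtop [0.5272 0.1461 0.0555] [0.5137 0.1454] [0.5394 0.1702]
notchL [0.5101 0.0357 0.0464] [0.5133 0.029 ] [0.5114 0.0544]
dotL [0.5826 0.1172 0.0411] [0.5809 0.1177] [0.5838 0.1178]
screwRL [0.6648 0.2313 0.04  ]
c1 [0.4308 0.2011 0.04  ]
c2 [0.6784 0.2448 0.04  ]
c3 [ 0.7379 -0.083   0.04  ]
```

Heights come out at the base top of about 40 mm. The base yaw is about 0.187 rad, the seat is about (0.565,0.051), the plate (0.572,-0.043) and the dish (0.527,0.146). I'll move behind the plate and high up, then look with the wrist camera.

```bash
python3 -m crank '[[[-2.64,-3.98,0],[0,0,0]],[[-2.64,-3.98,0],[0,0,0]],[[-2.64,-3.98,0],[0,0,0]],[[-2.64,-3.98,0],[0,0,0]],[[-2.64,-3.98,0],[0,0,0]],[[-2.64,-3.98,0],[0,0,0]],[[-2.64,-3.98,0],[0,0,0]],[[-2.64,-3.98,0],[0,0,0]],[[-2.64,-3.98,0],[0,0,0]],[[-2.64,-3.98,0],[0,0,0]],[[-2.64,-3.98,0],[0,0,0]],[[-2.64,-3.98,0],[0,0,0]]]' 0.17
python3 -m crank '[[[-2.64,-3.98,0],[0,0,0]],[[0,0,0],[0,0,-0.1346]],[[0,0,0],[0,0,-0.1346]],[[0,0,0],[0,0,-0.1346]],[[0,0,0],[0,0,-0.1346]],[[0,0,0],[0,0,-0.1346]],[[0,0,0],[0,0,-0.1346]],[[0,0,0],[0,0,-0.1346]],[[0,0,0],[0,0,-0.1346]],[[0,0,0],[0,0,-0.1346]],[[0,0,0],[0,0,-0.1346]],[[0,0,0],[0,0,0]]]'
python3 - <<'E'
from h import *
c=capture("wrist"); im=cv2.cvtColor(c["pixels"],cv2.COLOR_RGB2BGR); cv2.imwrite("pics/w1.png",im)
s=read_state(); print(s["tcp_rot"].round(3),s["opening"])
E
```

```text
time_s: 1.55
position: [0.5477, -0.1544, 0.2228]
tcp_rot: [[0.291, -0.957, 0.0], [-0.957, -0.291, -0.0], [0.0, -0.0, -1.0]]
force: [1.0, -0.4, -0.6]
opening: 0.418
time_s: 2.75
position: [0.5769, -0.1192, 0.2226]
tcp_rot: [[0.998, 0.07, -0.0], [0.07, -0.998, 0.0], [-0.0, -0.0, -1.0]]
force: [0.6, -0.7, -0.8]
opening: 0.414
[[ 0.998  0.067  0.   ]
 [ 0.067 -0.998  0.   ]
 [ 0.    -0.    -1.   ]] 0.4149290294469786
```

View pics/w1.png

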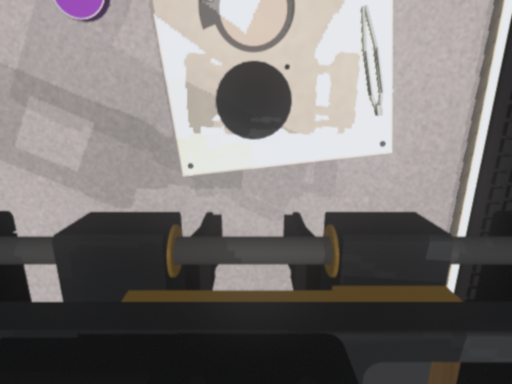

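The wrist view has the plate at (254,100), the seat rim's lower part near (252,50) with its notch at (208,15), and the screws at (191,166) and (383,144).

```bash
python3 - <<'E'
from h import *
c=capture("wrist"); im=cv2.cvtColor(c["pixels"],cv2.COLOR_RGB2BGR); v=im.max(2)
cs=capture("scene")
m=np.zeros(v.shape,np.uint8); m[50:150,205:305]=1
ks=contours((v<60)&(m>0)); k=max(ks,key=cv2.contourArea)
M=cv2.moments(k); uw=(M["m10"]/M["m00"],M["m01"]/M["m00"]); print(uw,cv2.contourArea(k),circ(c,k,.046))
vs=cs["pixels"].max(2); ms=np.zeros(vs.shape,np.uint8); ms[180:230,175:240]=1
k2=max(contours((vs<70)&(ms>0)),key=cv2.contourArea); M=cv2.moments(k2); us=(M["m10"]/M["m00"],M["m01"]/M["m00"]); print(us,circ(cs,k2,.046))
print("tri",tri(c,uw,cs,us))
for n,u in {"FR":(191,166),"RR":(383,144)}.items():
    x,y=u; w=255-v[y-5:y+6,x-5:x+6].astype(float); w=np.clip(w-w.max()+60,0,None); yy,xx=np.mgrid[y-5:y+6,x-5:x+6]
    print(n,onz(c,((w*xx).sum()/w.sum(),(w*yy).sum()/w.sum()),.04))
cv2.imwrite("pics/w1c.png",cv2.resize(im[0:180,140:400],None,fx=3,fy=3,interpolation=cv2.INTER_CUBIC))
E
```

```text
(251.77272727272728, 98.97727272727273) 88.0 (array([ 0.5720087 , -0.04210327]), np.float64(0.007651182329123763), np.float64(0.0021598910916163314))
(206.6516737753651, 203.9723407005299) (array([ 0.5731716 , -0.04169656]), np.float64(0.041406898820244946), np.float64(0.0008146592882485583))
tri [ 0.57124698 -0.04202003  0.0418792 ]
FR [ 0.50303212 -0.12146036  0.04      ]
RR [ 0.72462092 -0.07974452  0.04      ]
```

View pics/w1c.png

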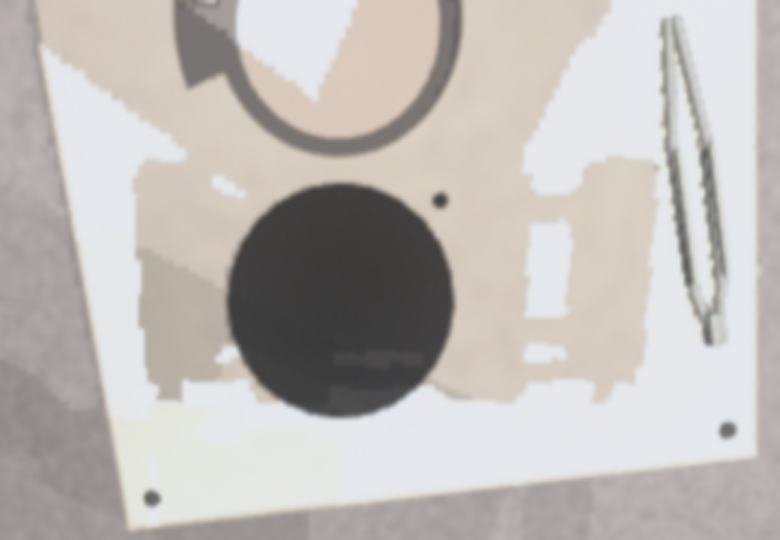

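```bash
python3 - <<'E'
from h import *
c=capture("wrist"); v=c["pixels"].max(2)
print(v[100,215:300:6], v[48:56,253],v[30,285:300])
m=np.zeros(v.shape,np.uint8); m[50:150,205:305]=1
k=max(contours((v<130)&(m>0)),key=cv2.contourArea); print(cv2.contourArea(k),circ(c,k,.046))
m[:]=0; m[0:58,190:300]=1
k=max(contours((v<165)&(m>0)),key=cv2.contourArea)
# outer rim pts: lower right
pts=np.array([p for p in k if p[0][1]>2 and (p[0][0]>225)])
O=np.array([onz(c,p[0],.04)[:2] for p in pts]); g=np.linalg.norm(O-[.5645,.0514],axis=1)
sel=pts[g>.0405]; print(len(sel),circ(c,sel,.04))
P=O[g>.0405]
from scipy.optimize import least_squares
print(least_squares(lambda q:np.linalg.norm(P-q,axis=1)-.043,[.5645,.0514]).x)
E
```

```text
[130  63  63  61  60  60  59  59  60  61  62  65  66 214 213] [121 121 125 143 179 209 215 215] [111 119 154 196 214 215 214 214 214 213 213 214 214 215 216]
4486.0 (array([ 0.57215848, -0.04308815]), np.float64(0.040697103465426904), np.float64(0.0003549389260646396))
91 (array([0.56518887, 0.05035016]), np.float64(0.042352937991951896), np.float64(0.0002490258036016781))
[0.56476011 0.05101897]
```

The plate is at (0.5722,-0.0431) and the seat at (0.5648,0.0511), and the two cameras agree to about 1 mm. The tool is already lined up, so I descend behind the plate.

```bash
python3 -m crank '[[[0,0,3.5],[0,0,0]],[[0,0,3.5],[0,0,0]],[[0,0,3.5],[0,0,0]],[[0,0,3.5],[0,0,0]],[[0,0,2],[0,0,0]],[[0,0,1],[0,0,0]],[[0,0,0.5],[0,0,0]],[[0,0,0],[0,0,0]],[[0,0,0],[0,0,0]]]'
python3 - <<'E'
from h import *
s=read_state(); print(s["position"],s["force"])
for n in("side","wrist","scene"):
    c=capture(n); cv2.imwrite(f"pics/{n}2.png",cv2.cvtColor(c["pixels"],cv2.COLOR_RGB2BGR))
E
```

```text
time_s: 3.85
position: [0.5779, -0.1196, 0.0487]
tcp_rot: [[0.998, 0.07, 0.002], [0.07, -0.998, -0.001], [0.002, 0.001, -1.0]]
force: [0.7, 1.4, 1.1]
opening: 0.417
[ 0.57790248 -0.11963365  0.04867886] [0.6604946  1.427267   1.06563939]
```

View pics/side2.png

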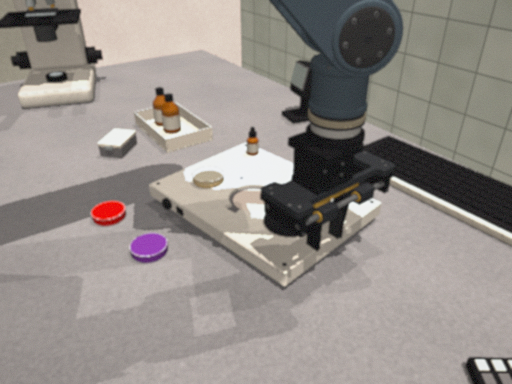

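View pics/wrist2.png

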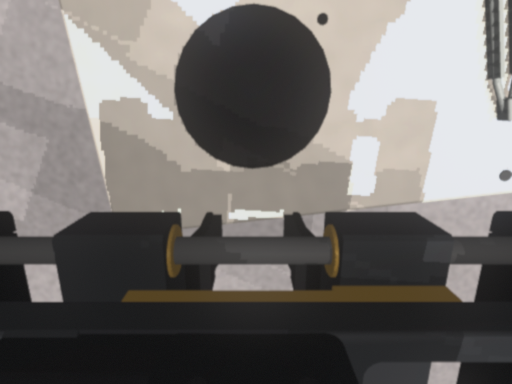

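The side view has both fingers just behind the plate at the base's right edge, and the wrist view has the plate (252,87) centred between the fingers. I'll lower to about 43 mm.

```bash
python3 -m crank '[[[0,0,0.3],[0,0,0]],[[0,0,0.25],[0,0,0]],[[0,0,0],[0,0,0]],[[0,0,0],[0,0,0]],[[0,0,0],[0,0,0]]]'
python3 - <<'E'
from h import *
P=[]
for i in range(6):
    s=read_state(); P.append(np.r_[s["position"],s["force"]]); capture("wrist")
print(np.array(P).round(4))
E
```

```text
time_s: 4.5
position: [0.577, -0.1193, 0.042]
tcp_rot: [[0.998, 0.07, -0.0], [0.07, -0.998, 0.0], [-0.0, -0.0, -1.0]]
force: [-0.1, -0.9, 0.8]
opening: 0.414
[[ 0.577  -0.1193  0.042  -0.0931 -0.9441  0.7985]
 [ 0.577  -0.1193  0.042  -0.1315 -0.4134 -0.5955]
 [ 0.577  -0.1193  0.042  -0.3617  0.3553  0.4829]
 [ 0.577  -0.1193  0.0421 -0.6804 -0.0891  0.2161]
 [ 0.577  -0.1193  0.0421  0.4078 -1.031  -0.4292]
 [ 0.577  -0.1193  0.0421 -0.1043 -0.6298  0.0504]]
```

```bash
python3 -m crank '[[[0,-1,0],[0,0,0]],[[0,-1,0],[0,0,0]],[[0,-0.5,0],[0,0,0]],[[0,-0.4,0],[0,0,0]],[[0,-0.4,0],[0,0,0]],[[0,-0.4,0],[0,0,0]],[[-0.005,-0.4,0],[0,0,0]],[[-0.005,-0.4,0],[0,0,0]],[[-0.005,-0.4,0],[0,0,0]],[[0,-0.4,0],[0,0,0]],[[0,0,0],[0,0,0]]]'
python3 - <<'E'
from h import *
for n in("side","wrist","scene"):
    c=capture(n); cv2.imwrite(f"pics/{n}3.png",cv2.cvtColor(c["pixels"],cv2.COLOR_RGB2BGR))
    if n=="wrist":
        v=c["pixels"].max(2); k=max(contours(v[:205]<100),key=cv2.contourArea); print(circ(c,k,.046))
E
```

```text
time_s: 5.9
position: [0.5729, -0.0658, 0.042]
tcp_rot: [[0.998, 0.07, -0.0], [0.07, -0.998, 0.0], [-0.0, -0.0, -1.0]]
force: [-0.6, 0.1, -0.6]
opening: 0.415
(array([ 0.56924188, -0.01684544]), np.float64(0.039472990585035186), np.float64(0.0023893193690361367))
```

View pics/wrist3.png

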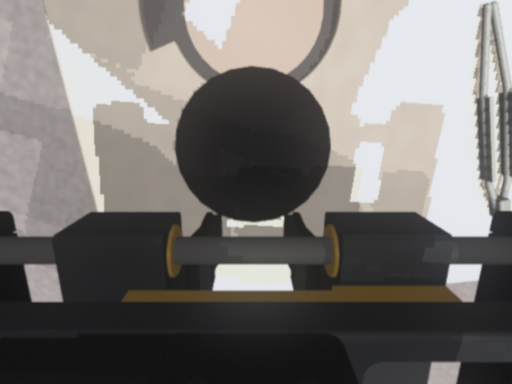

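The plate (253,144) sits nested between the fingertips and has moved about 26 mm. The seat ring is coming up ahead. I'll check the lateral alignment.

```bash
python3 - <<'E'
from h import *
from scipy.optimize import least_squares
c=capture("wrist"); s=read_state(); v=cv2.GaussianBlur(c["pixels"],(3,3),0).max(2)
def fit(mask,z,r,g0,tol):
    k=max(contours(mask),key=cv2.contourArea); P=np.array([onz(c,p[0],z)[:2] for p in k if 1<p[0][1]<200])
    for _ in range(5):
        P2=P[abs(np.linalg.norm(P-g0,axis=1)-r)<tol]; 
        g0=least_squares(lambda q:np.linalg.norm(P2-q,axis=1)-r,g0,loss="soft_l1",f_scale=.0005).x
    return g0,len(P2),np.std(np.linalg.norm(P2-g0,axis=1))
m=np.zeros(v.shape,bool); m[60:200,150:350]=1
p=fit((v<95)&m,.046,.0415,np.array([.569,-.017]),.003); print(p)
m[:]=0; m[0:90,130:360]=1
q=fit((v<165)&m,.04,.043,np.array([.5648,.0511]),.0015); print(q)
R=s["tcp_rot"]
for a in(p[0],q[0],[.5648,.0511]): print("tool xy from tcp mm",(R[:2,:2].T@(np.array(a)-s["position"][:2])*1000).round(2))
E
```

```text
(array([ 0.56939907, -0.02003726]), 342, np.float64(0.000517904840996995))
(array([0.56489528, 0.05121659]), 159, np.float64(0.00045086563696472245))
tool xy from tcp mm [ -0.47 -46.58]
tool xy from tcp mm [ 2.0000e-02 -1.1797e+02]
tool xy from tcp mm [-9.0000e-02 -1.1786e+02]
```

View pics/side3.png

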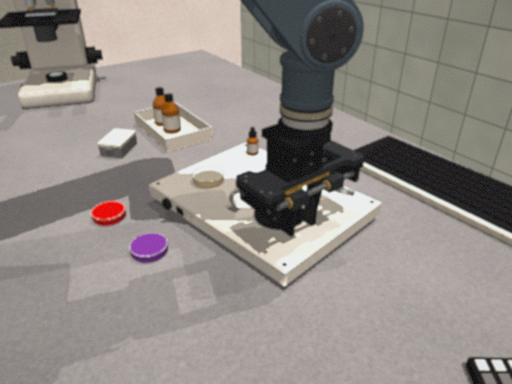

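```bash
python3 -m crank '[[[0,-0.5,0],[0,0,0]],[[0,-0.5,0],[0,0,0]],[[0.02,-0.5,0],[0,0,0]],[[0,-0.5,0],[0,0,0]],[[0,-0.5,0],[0,0,0]],[[0,-0.5,0],[0,0,0]],[[0,-0.5,0],[0,0,0]],[[0,-0.5,0],[0,0,0]],[[0,-0.5,0],[0,0,0]],[[0,-0.5,0],[0,0,0]],[[0,-0.4,0],[0,0,0]],[[0,0,0],[0,0,0]]]'
python3 -m crank '[[[0,-0.3,0],[0,0,0]],[[0,-0.2,0],[0,0,0]],[[0,-0.2,0],[0,0,0]],[[0,-0.2,0],[0,0,0]],[[0,-0.2,0],[0,0,0]],[[0,-0.2,0],[0,0,0]],[[0,-0.2,0],[0,0,0]],[[0,0,0],[0,0,0]]]'
python3 - <<'E'
from h import *
s=read_state(); print(s["position"],s["force"], s["tcp_rot"][:2,:2].T@(np.array([.5648,.0511])-s["position"][:2]))
for n in("side","wrist","scene"):
    c=capture(n); cv2.imwrite(f"pics/{n}4.png",cv2.cvtColor(c["pixels"],cv2.COLOR_RGB2BGR))
E
```

```text
time_s: 7.3
position: [0.5694, -0.0119, 0.042]
tcp_rot: [[0.998, 0.071, -0.0], [0.071, -0.998, 0.0], [-0.0, -0.0, -1.0]]
force: [-0.5, -0.3, 0.1]
opening: 0.416
time_s: 8.1
position: [0.5683, 0.0028, 0.042]
tcp_rot: [[0.998, 0.07, -0.0], [0.07, -0.998, 0.0], [-0.0, -0.0, -1.0]]
force: [0.0, -0.1, -0.1]
opening: 0.415
[0.56830258 0.00282864 0.0420042 ] [ 0.03349248 -0.07057697 -0.1470167 ] [-0.00010822 -0.04839815]
```

View pics/wrist4.png

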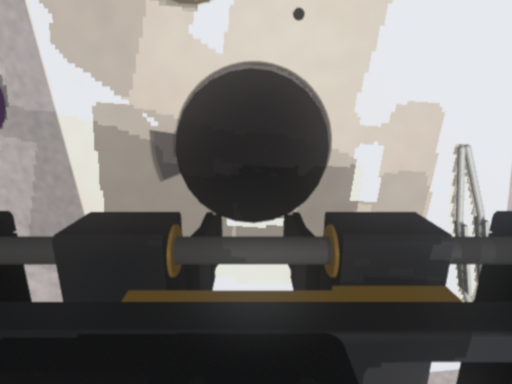

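View pics/scene4.png

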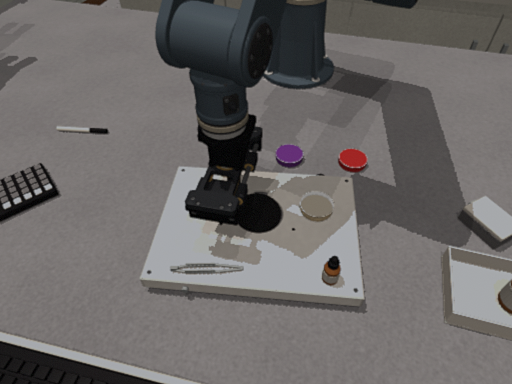

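The plate (253,143) now nearly covers the seat, with a thin crescent of the far rim showing at (253,65). About 2 mm is left, so I'll creep in.

```bash
python3 -m crank '[[[0,-0.1,0],[0,0,0]],[[0,-0.1,0],[0,0,0]],[[0,-0.1,0],[0,0,0]],[[0,0,0],[0,0,0]],[[0,0,0],[0,0,0]]]'
python3 - <<'E'
from h import *
s=read_state(); print(s["position"],s["force"], s["tcp_rot"][:2,:2].T@(np.array([.5648,.0511])-s["position"][:2]))
for n in("wrist",):
    c=capture(n); cv2.imwrite(f"pics/{n}5.png",cv2.resize(cv2.cvtColor(c["pixels"],cv2.COLOR_RGB2BGR)[40:240,130:380],None,fx=3,fy=3,interpolation=cv2.INTER_CUBIC))
E
```

```text
time_s: 8.75
position: [0.5683, 0.0055, 0.042]
tcp_rot: [[0.998, 0.07, -0.0], [0.07, -0.998, 0.0], [-0.0, -0.0, -1.0]]
force: [-0.2, 0.1, 0.7]
opening: 0.417
[0.56828195 0.00546787 0.04204049] [-0.16048821  0.13599593  0.65261415] [-0.00027792 -0.04576394]
```

View pics/wrist5.png

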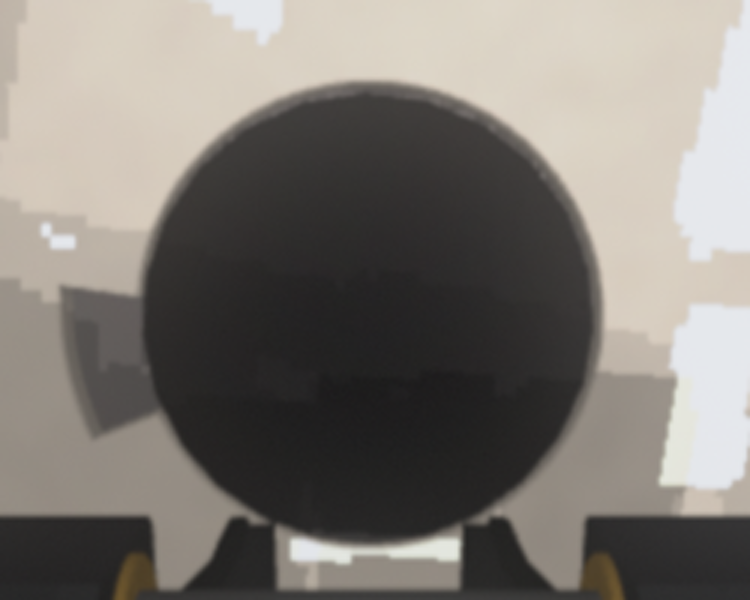

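A crescent is still visible at the top of the crop (370,87), so it may not have dropped. I'll creep a little more.

```bash
python3 -m crank '[[[0,-0.1,0],[0,0,0]],[[0,-0.1,0],[0,0,0]],[[0,0,0],[0,0,0]],[[0,0,0],[0,0,0]]]'
python3 - <<'E'
from h import *
s=read_state(); print(s["position"],s["force"], s["tcp_rot"][:2,:2].T@(np.array([.5648,.0511])-s["position"][:2]))
for n in("wrist",):
    c=capture(n); cv2.imwrite(f"pics/{n}6.png",cv2.resize(cv2.cvtColor(c["pixels"],cv2.COLOR_RGB2BGR)[40:240,130:380],None,fx=3,fy=3,interpolation=cv2.INTER_CUBIC))
c=capture("side"); cv2.imwrite("pics/side6.png",cv2.resize(cv2.cvtColor(c["pixels"],cv2.COLOR_RGB2BGR)[140:280,180:380],None,fx=4,fy=4,interpolation=cv2.INTER_CUBIC))
E
```

```text
time_s: 9.2
position: [0.5682, 0.0075, 0.0421]
tcp_rot: [[0.998, 0.07, 0.0], [0.07, -0.998, -0.0], [0.0, 0.0, -1.0]]
force: [0.5, 0.1, 0.5]
opening: 0.415
[0.56815543 0.00746064 0.0420623 ] [0.50090067 0.08894409 0.53133928] [-0.00029173 -0.0437672 ]
```

View pics/wrist6.png

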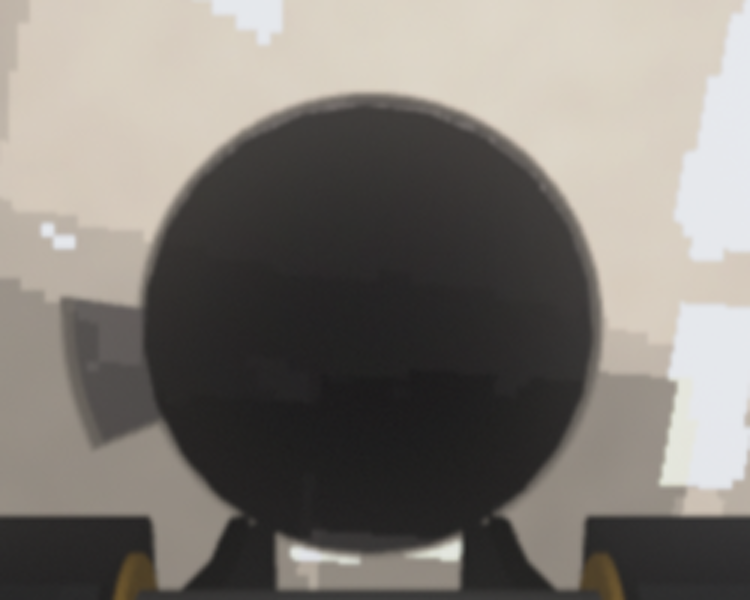

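View pics/side6.png

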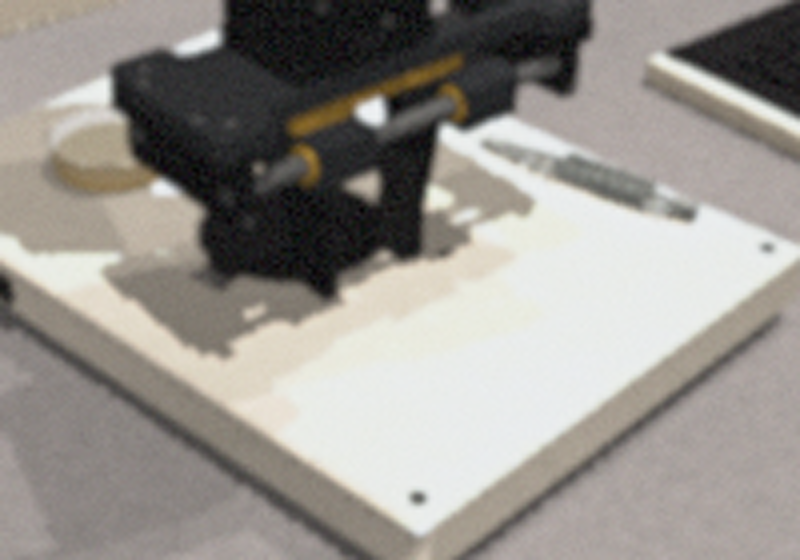

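Between the two pictures, seat and plate moved together in view while the tool advanced 2 mm, so the fingers now pass over a seated plate. I'll lift off and verify.

```bash
python3 -m crank '[[[0,0,-0.5],[0,0,0]],[[0,0,-2],[0,0,0]],[[0,1,-4],[0,0,0]],[[0,2,-4],[0,0,0]],[[0,2,-4],[0,0,0]],[[0,2,-2],[0,0,0]],[[0,2,0],[0,0,0]],[[0,0,0],[0,0,0]]]'
python3 - <<'E'
from h import *
from scipy.optimize import least_squares
s=read_state(); print(s["position"])
c=capture("wrist"); im=cv2.cvtColor(c["pixels"],cv2.COLOR_RGB2BGR); cv2.imwrite("pics/w7.png",cv2.resize(im[0:200,130:390],None,fx=3,fy=3,interpolation=cv2.INTER_CUBIC))
c2=capture("side"); cv2.imwrite("pics/side7.png",cv2.resize(cv2.cvtColor(c2["pixels"],cv2.COLOR_RGB2BGR)[140:280,150:390],None,fx=3,fy=3,interpolation=cv2.INTER_CUBIC))
c3=capture("scene"); cv2.imwrite("pics/scene7.png",cv2.resize(cv2.cvtColor(c3["pixels"],cv2.COLOR_RGB2BGR)[140:310,150:390],None,fx=3,fy=3,interpolation=cv2.INTER_CUBIC))
E
```

```text
time_s: 10.1
position: [0.5753, -0.0848, 0.2086]
tcp_rot: [[0.998, 0.067, 0.003], [0.067, -0.998, -0.002], [0.003, 0.002, -1.0]]
force: [-0.1, -0.1, 0.0]
opening: 0.419
[ 0.57534818 -0.08478791  0.20863862]
```

View pics/w7.png

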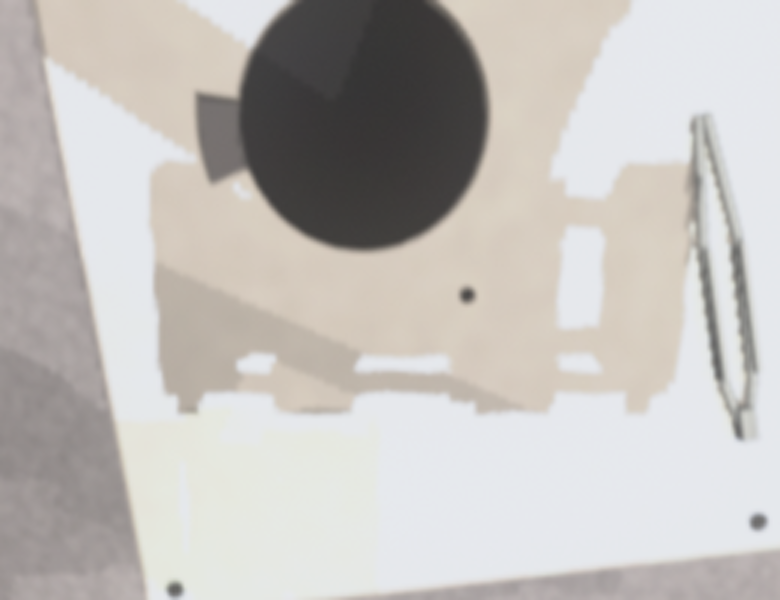

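View pics/side7.png

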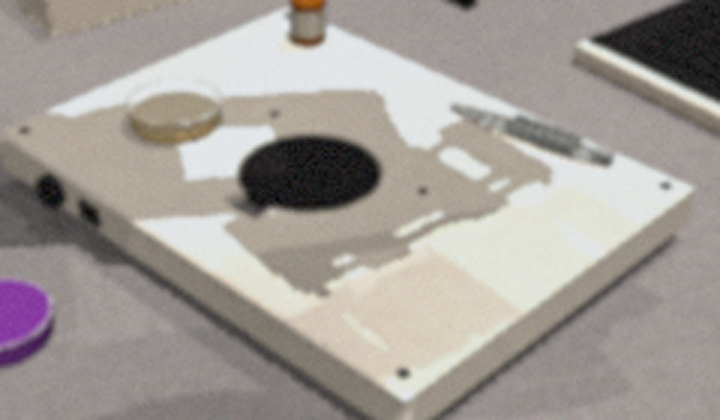

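View pics/scene7.png

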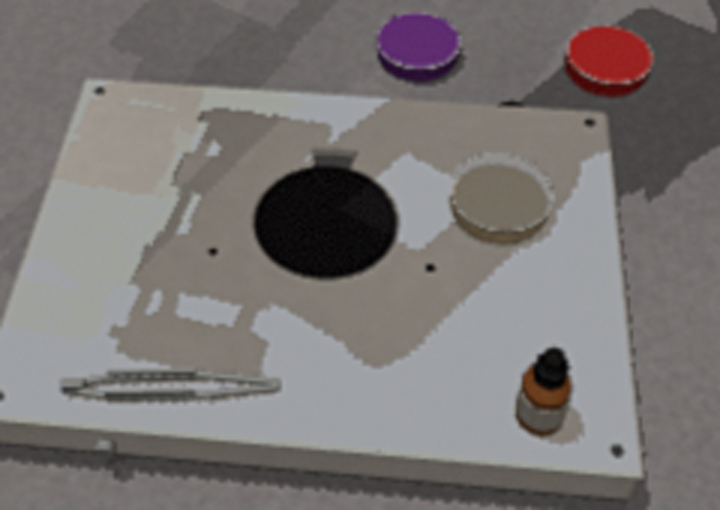

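Wrist, side and scene pictures all have the black disc filling the seat, flush, with no rim wall showing and only the notch open. The forceps and dropper look unmoved. I'll put numbers on that.

```bash
python3 - <<'E'
from h import *
print(read_state()["joint_positions"].round(1))
C={n:capture(n) for n in("scene","side","wrist")}
u={}
for n,(x0,y0,x1,y1) in {"scene":(225,185,295,240),"side":(225,180,285,215),"wrist":(209,0,296,90)}.items():
    c=C[n]; v=c["pixels"].max(2); m=np.zeros(v.shape,bool); m[y0:y1,x0:x1]=1
    k=max(contours((v<85)&m),key=cv2.contourArea); h=cv2.convexHull(k)
    for z in(.040,.046): print(n,z,circ(c,h if n!="wrist" else k[k[:,0,1]>2],z))
    e=cv2.fitEllipse(h); u[n]=e[0]
print(u, "tri",tri(C["scene"],u["scene"],C["side"],u["side"]))
E
```

```text
[-19.2  27.8  89.7   0.   62.6 -23.2]
scene 0.04 (array([0.56104608, 0.0502086 ]), np.float64(0.04400294792573809), np.float64(0.0026938027350542947))
scene 0.046 (array([0.56569527, 0.05160078]), np.float64(0.04348597830327179), np.float64(0.0026621545330909164))
side 0.04 (array([0.56093596, 0.0482612 ]), np.float64(0.04158501380611561), np.float64(0.0029778165675803524))
side 0.046 (array([0.55587798, 0.04059325]), np.float64(0.04098652357470459), np.float64(0.002934959923719335))
wrist 0.04 (array([0.56487115, 0.05018015]), np.float64(0.04082710082802984), np.float64(0.00035540519045761446))
wrist 0.046 (array([0.56494602, 0.049006  ]), np.float64(0.04007939913313372), np.float64(0.00034889635054756885))
{'scene': (258.0575256347656, 212.334716796875), 'side': (251.61172485351562, 198.46853637695312), 'wrist': (253.49850463867188, 42.724098205566406)} tri [0.5617091  0.05009907 0.037718  ]
```

The wrist view puts the plate centre at (0.5649,0.0502), within 1 mm of the seat. The triangulated top is about 38 to 40 mm, so it is flush. Next I'll look at the dish from above.

```bash
python3 -m crank '[[[-0.7,-3,0],[0,0,0]],[[-0.7,-3,0],[0,0,0]],[[-0.7,-3,0],[0,0,0]],[[-0.7,-3,0],[0,0,0]],[[-0.7,-2.8,0],[0,0,0]],[[0,0,0],[0,0,0]],[[0,0,0],[0,0,0]]]'
python3 - <<'E'
from h import *
c=capture("wrist"); im=cv2.cvtColor(c["pixels"],cv2.COLOR_RGB2BGR); cv2.imwrite("pics/w8.png",cv2.resize(im[0:200,130:390],None,fx=3,fy=3,interpolation=cv2.INTER_CUBIC))
E
```

```text
time_s: 11.1
position: [0.529, 0.0637, 0.2068]
tcp_rot: [[0.997, 0.073, -0.0], [0.073, -0.997, -0.0], [-0.0, 0.0, -1.0]]
force: [0.2, -0.6, 0.5]
opening: 0.413
```

View pics/w8.png

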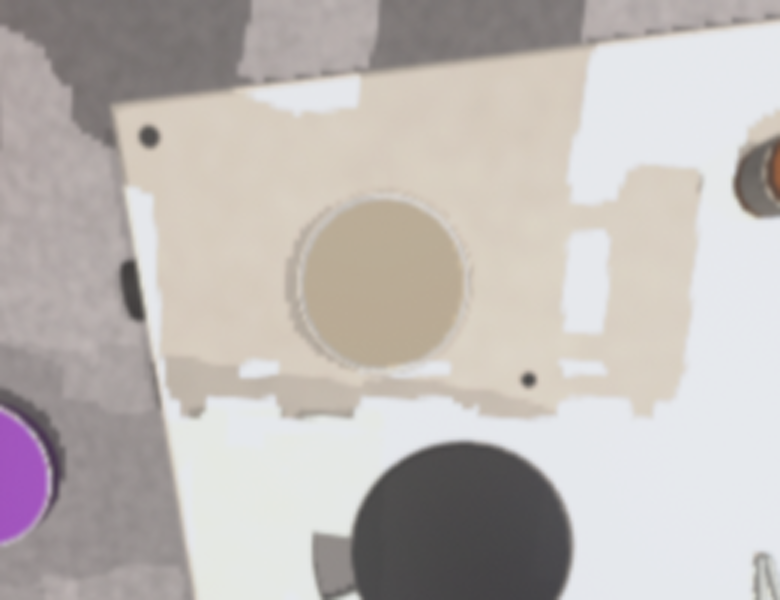

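The close crop has the honey dish at (383,281), pixel (257.6,93.5), with the plate seated below at (462,547).

```bash
python3 - <<'E'
from h import *
c=capture("wrist"); cs=capture("scene"); s=read_state()
im=cv2.cvtColor(c["pixels"],cv2.COLOR_RGB2BGR); hsv=cv2.cvtColor(im,cv2.COLOR_BGR2HSV)
m=np.zeros(im.shape[:2],bool); m[55:130,220:295]=1
mm=(hsv[...,1]>50)&m; k=max(contours(mm),key=cv2.contourArea); print(cv2.contourArea(k),cv2.minEnclosingCircle(k))
for z in(.05,.055): print(z,circ(c,k,z),onz(c,(257.4,93.3),z))
(uc,_)=cv2.minEnclosingCircle(k)
# scene filling ellipse centre (crop 3x at 150,140): (500,197)
us=(150+500.5/3-.5,140+197.5/3-.5)
d=tri(c,uc,cs,us); print("tri",d)
R=s["tcp_rot"]
for a in(d[:2],(.5648,.0506)): print((R[:2,:2].T@(np.array(a)-s["position"][:2])*1000).round(1))
E
```

```text
100.0 ((258.4534912109375, 105.5), 21.598756790161133)
0.05 (array([0.52772274, 0.13978039]), np.float64(0.015290786203233962), np.float64(0.004870728549055995)) [0.52844357 0.14614713 0.05      ]
0.055 (array([0.5276697 , 0.13963269]), np.float64(0.01505049096002058), np.float64(0.004794184878524001)) [0.52837921 0.14589938 0.055     ]
tri [0.53000012 0.1405266  0.05222482]
[  5.7 -78.2]
[34.2 13.9]
```

Dish at about (0.528,0.146), seat 102 mm away in the direction -68.9°. I'll move behind it, turn 17° and descend.

```bash
python3 -m crank '[[[-0.3,-3.44,0],[0,0,0]],[[-0.3,-3.44,0],[0,0,0]],[[-0.3,-3.44,0],[0,0,0]],[[-0.3,-3.44,0],[0,0,0]],[[0,0,0],[0,0,-0.099]],[[0,0,0],[0,0,-0.099]],[[0,0,0],[0,0,-0.099]],[[0,0,0],[0,0,0]],[[0,0,0],[0,0,0]]]'
python3 - <<'E'
from h import *
s=read_state();R=s["tcp_rot"]
print(s["position"])
for a in((.528,.146),(.5648,.0506)): print((R[:2,:2].T@(np.array(a)-s["position"][:2])*1000).round(1))
E
```

```text
time_s: 12.15
position: [0.5081, 0.1985, 0.207]
tcp_rot: [[0.935, 0.356, 0.0], [0.356, -0.935, -0.0], [0.0, 0.0, -1.0]]
force: [1.2, 0.3, 0.4]
opening: 0.419
[0.50809854 0.19853466 0.20696216]
[-0.1 56.2]
[  0.4 158.4]
```

```bash
python3 -m crank '[[[0,0,3.5],[0,0,0]],[[0,0,3.5],[0,0,0]],[[0,0,3.5],[0,0,0]],[[0,0,3],[0,0,0]],[[0,0,1.5],[0,0,0]],[[0,0,0.7],[0,0,0]],[[0,0,0.4],[0,0,0]],[[0,0,0],[0,0,0]],[[0,0,0],[0,0,0]]]'
python3 - <<'E'
from h import *
for n in("side","scene"):
    c=capture(n); cv2.imwrite(f"pics/{n}9.png",cv2.resize(cv2.cvtColor(c["pixels"],cv2.COLOR_RGB2BGR)[110:310,140:390],None,fx=3,fy=3,interpolation=cv2.INTER_CUBIC))
E
```

```text
time_s: 13.05
position: [0.5084, 0.1993, 0.0469]
tcp_rot: [[0.934, 0.358, 0.002], [0.358, -0.934, 0.0], [0.002, 0.0, -1.0]]
force: [-0.3, 0.7, 0.6]
opening: 0.416
```

View pics/side9.png

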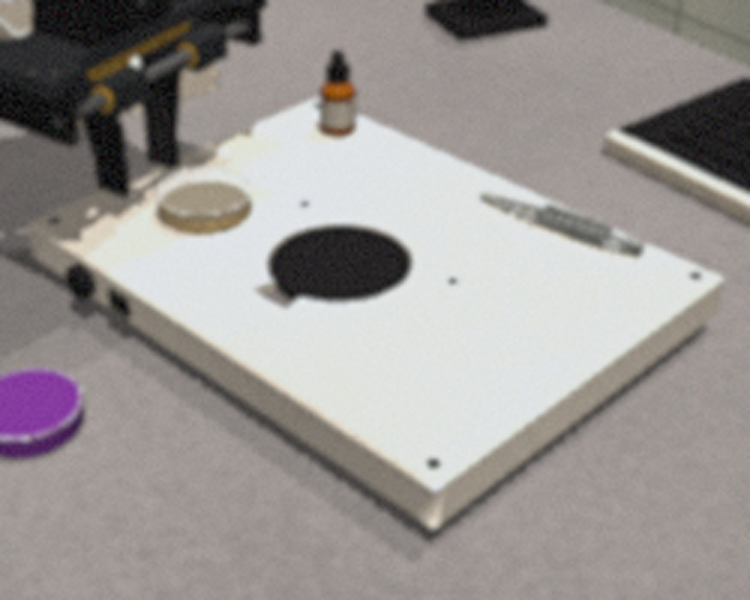

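View pics/scene9.png

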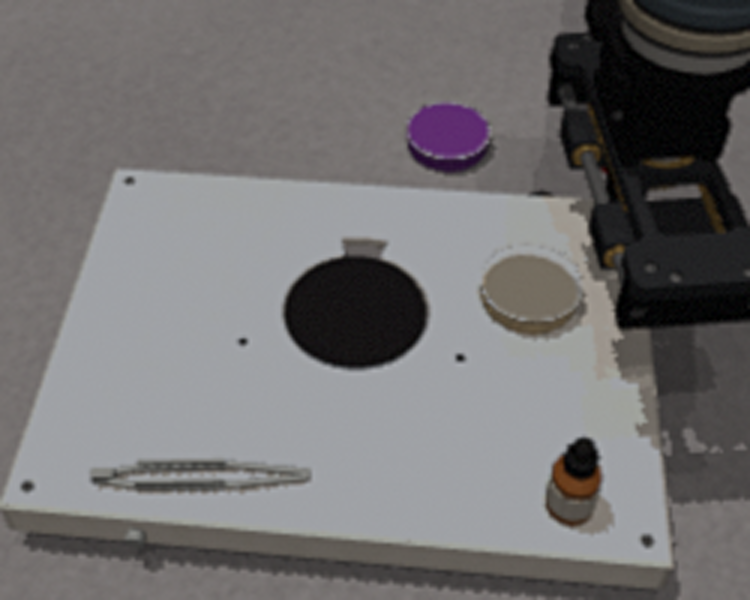

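The fingers stand behind the dish on the left edge, and the plate sits flush in the scene view at (356,312). I'll push gently.

```bash
python3 -m crank '[[[0,0.8,0],[0,0,0]],[[0,0.8,0],[0,0,0]],[[0,0.4,0],[0,0,0]],[[0,0.3,0],[0,0,0]],[[0,0.3,0],[0,0,0]],[[0,0.4,0],[0,0,0]],[[0,0.4,0],[0,0,0]],[[0,0.4,0],[0,0,0]],[[0,0.4,0],[0,0,0]],[[0,0.4,0],[0,0,0]],[[0,0.4,0],[0,0,0]],[[0,0,0],[0,0,0]]]'
python3 - <<'E'
from h import *
for n in("side","scene"):
    c=capture(n); cv2.imwrite(f"pics/{n}10.png",cv2.resize(cv2.cvtColor(c["pixels"],cv2.COLOR_RGB2BGR)[110:310,140:390],None,fx=3,fy=3,interpolation=cv2.INTER_CUBIC))
E
```

```text
time_s: 14.35
position: [0.5258, 0.152, 0.046]
tcp_rot: [[0.934, 0.358, 0.0], [0.358, -0.934, -0.0], [0.0, 0.0, -1.0]]
force: [0.4, 0.7, 0.3]
opening: 0.418
```

View pics/side10.png

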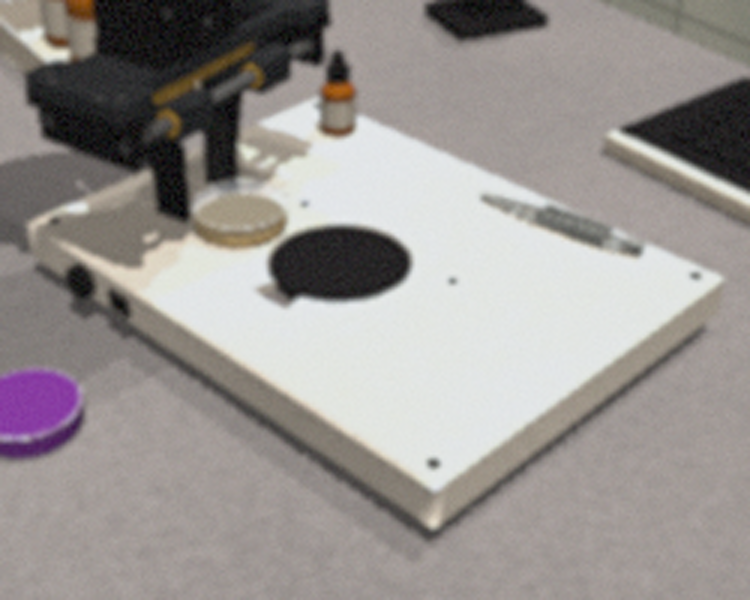

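View pics/scene10.png

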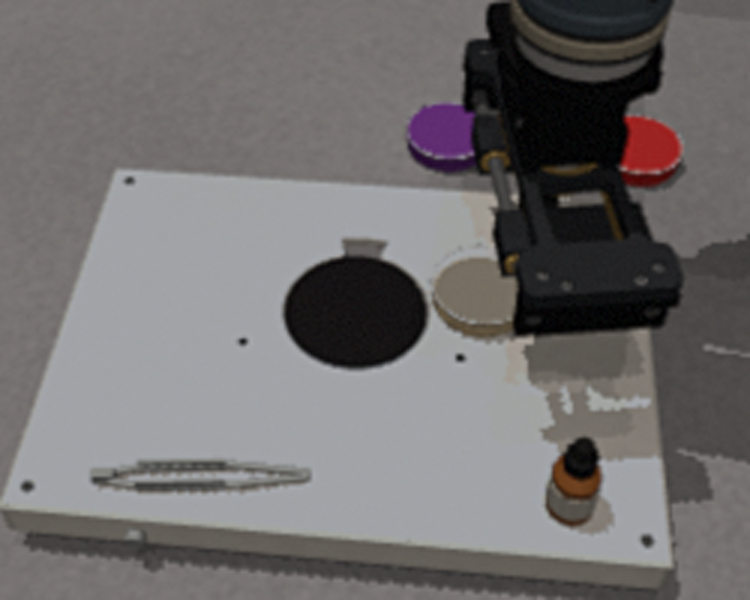

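The dish (side 240,218) is nested against the fingers and sliding towards the plate's middle. About 75 mm remains.

```bash
python3 -m crank '[[[0,0.4,0],[0,0,0]],[[0,0.5,0],[0,0,0]],[[0,0.5,0],[0,0,0]],[[0,0.5,0],[0,0,0]],[[0,0.5,0],[0,0,0]],[[0,0.5,0],[0,0,0]],[[0,0.5,0],[0,0,0]],[[0,0.5,0],[0,0,0]],[[0,0.5,0],[0,0,0]],[[0,0.5,0],[0,0,0]],[[0,0.4,0],[0,0,0]],[[0,0,0],[0,0,0]]]'
python3 -m crank '[[[0,0.4,0],[0,0,0]],[[0,0.3,0],[0,0,0]],[[0,0.3,0],[0,0,0]],[[0,0.2,0],[0,0,0]],[[0,0.2,0],[0,0,0]],[[0,0.1,0],[0,0,0]],[[0,0,0],[0,0,0]]]'
python3 - <<'E'
from h import *
s=read_state();R=s["tcp_rot"]; print((R[:2,:2].T@(np.array((.5648,.0506))-s["position"][:2])*1000).round(1))
for n in("side","scene"):
    c=capture(n); cv2.imwrite(f"pics/{n}11.png",cv2.resize(cv2.cvtColor(c["pixels"],cv2.COLOR_RGB2BGR)[110:310,140:390],None,fx=3,fy=3,interpolation=cv2.INTER_CUBIC))
E
```

```text
time_s: 15.65
position: [0.545, 0.1025, 0.0461]
tcp_rot: [[0.934, 0.358, 0.0], [0.358, -0.934, -0.0], [0.0, 0.0, -1.0]]
force: [-0.5, -0.8, -0.8]
opening: 0.414
time_s: 16.35
position: [0.55, 0.0889, 0.0461]
tcp_rot: [[0.933, 0.359, 0.0], [0.359, -0.933, -0.0], [0.0, 0.0, -1.0]]
force: [-0.1, -0.2, 0.2]
opening: 0.411
[ 0.1 41.1]
```

View pics/side11.png

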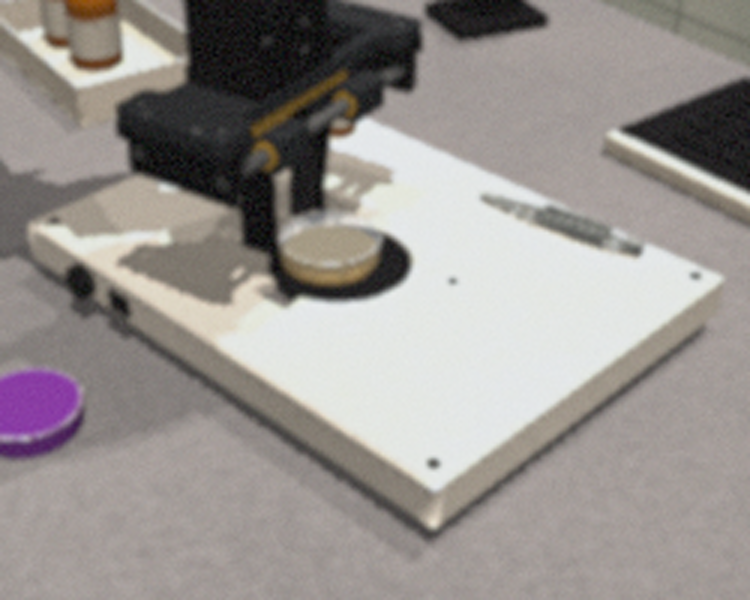

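View pics/scene11.png

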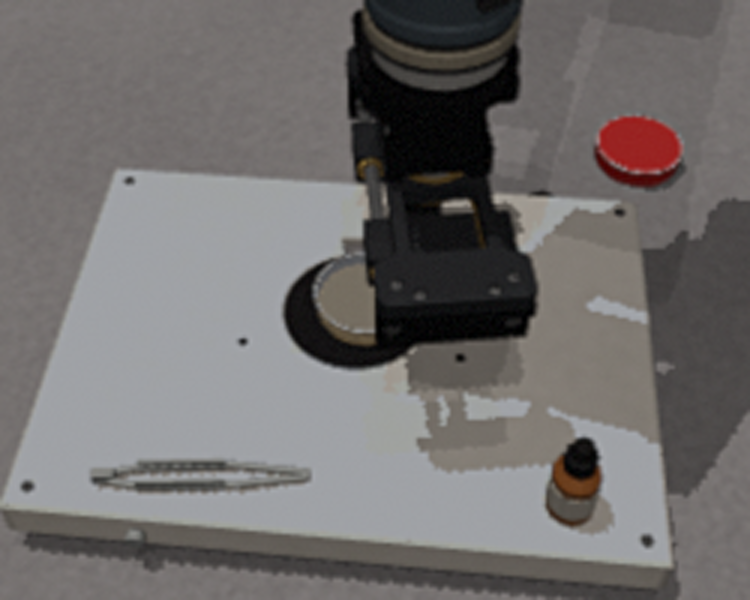

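The dish is on the plate (side view 330,255), and the pusher geometry leaves about 8 mm.

```bash
python3 -m crank '[[[0,0.2,0],[0,0,0]],[[0,0.2,0],[0,0,0]],[[0,0.2,0],[0,0,0]],[[0,0.1,0],[0,0,0]],[[0,0.1,0],[0,0,0]],[[0,0,0],[0,0,0]],[[0,0,0],[0,0,0]]]'
python3 -m crank '[[[0,-0.3,0],[0,0,0]],[[0,-1,0],[0,0,0]],[[0,-3,0],[0,0,0]],[[0,-3,-3],[0,0,0]],[[0,-3,-4],[0,0,0]],[[0,-3,-4],[0,0,0]],[[0,-2,-4],[0,0,0]],[[0,0,0],[0,0,0]],[[0,0,0],[0,0,0]]]'
python3 - <<'E'
from h import *
for n in("side","scene"):
    c=capture(n); cv2.imwrite(f"pics/{n}12.png",cv2.resize(cv2.cvtColor(c["pixels"],cv2.COLOR_RGB2BGR)[110:310,140:390],None,fx=3,fy=3,interpolation=cv2.INTER_CUBIC))
E
```

```text
time_s: 17.15
position: [0.5528, 0.0816, 0.0461]
tcp_rot: [[0.933, 0.359, 0.0], [0.359, -0.933, -0.0], [0.0, 0.0, -1.0]]
force: [0.6, 0.7, 0.1]
opening: 0.417
time_s: 18.05
position: [0.4975, 0.2256, 0.1971]
tcp_rot: [[0.933, 0.361, 0.002], [0.361, -0.933, 0.0], [0.002, 0.0, -1.0]]
force: [-0.9, -0.4, 0.1]
opening: 0.411
```

View pics/side12.png

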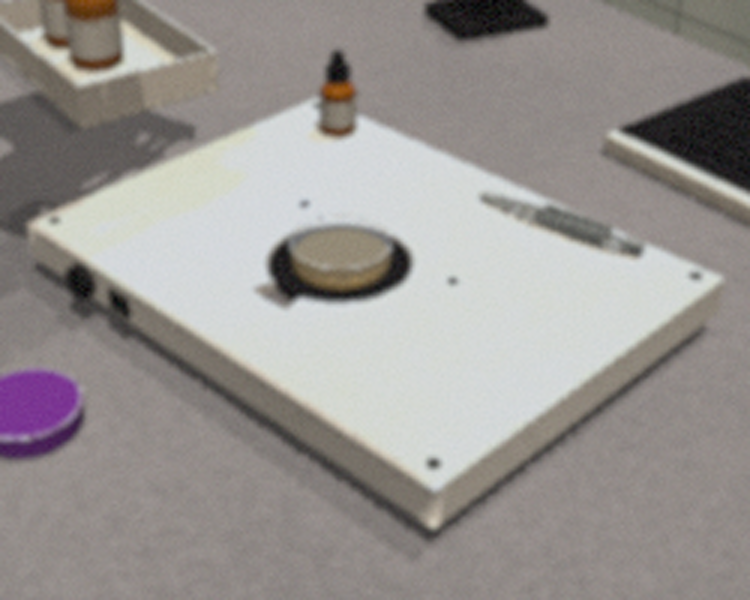

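View pics/scene12.png

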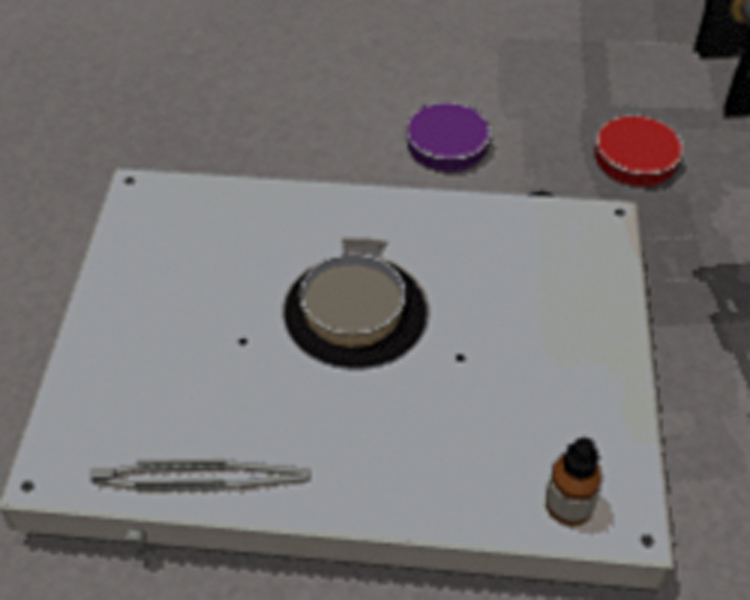

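```bash
python3 - <<'E'
from h import *
cs=capture("scene"); cd=capture("side")
f=lambda x,y:(140+(x+.5)/3-.5,110+(y+.5)/3-.5)
d=tri(cs,f(353,295),cd,f(340,247)); p=tri(cs,f(356,312),cd,f(340,263))
print("dish",d,"plate",p,"offset mm",np.linalg.norm((d-p)[:2])*1000, onz(cs,f(353,295),.0545)[:2],onz(cd,f(340,247),.0545)[:2])
E
```

```text
dish [0.56362087 0.04905228 0.05128481] plate [0.5651752  0.05135585 0.03829083] offset mm 2.7789113650217727 [0.56556097 0.05021518] [0.56103592 0.04408704]
```

Dish centre is within about 3 mm of the plate's centre (limit 10 mm). The plate is flush and the arm is clear, so I'm handing in.

```bash
python3 -c "
from rig import bot; print(bot.hand_in())"
```

```text
the job is handed in; nothing more can be done
None
```

The stage plate is seated flush in the light base, the dish stands on its middle, and the job is handed in; no verdict was reported. I pushed both with two part-open fingertips, so each disc nested between them. Nothing was gripped or lifted, and it took about 18 s of the 64 s.

**Plate:** after the drop, the wrist view put its centre at (0.565, 0.050), about 1 mm from the measured seat. I checked its height only roughly. The scene and side views put its top at about 38 mm against the expected 40 mm, which is within the 2 mm calibration.

**Dish:** it stands upright, about 3 mm from the plate's centre, against a 10 mm limit. The scene and side views disagreed by up to about 8 mm when cast onto the dish's rim height. I read its rim and fill by eye, so its filling may lie a little below that plane. The two views together gave the 3 mm.

**Other items:** the forceps and dropper bottle show at the same pixels as at the start. The arm was clear of everything at hand-in. Force readings taken at the end of each move stayed near 1 N.

**Failed check:** two automatic colour masks failed: the dish mask, and the first fit of the plate's outline in its seat, which caught the notch. I replaced both with hand-read centres.

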